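Build up the gauge spindle: spacer, washer, retainer

ROBOT

A 6-joint arm with a two-finger parallel gripper is mounted at the origin on the work surface. World frame = base frame: x ahead of the robot, y to its left, z up, the work surface at z = 0. Lengths are in m, angles in degrees, forces in N, time in s.
With the tool pointing down it reaches from about 0.25 to 0.725 m from the base axis. Payload 9.7 kg.
Tool frame: the origin (TCP) lies on the centre line of the jaws, within the pads' length; the fingertips stand 17 mm ahead of it and the grasp point (between the pads) lies 2 mm behind it (bot.tip_extent is the distance from the TCP to the fingertips, in m); z points along the fingers, y is the line along which they close (so a half turn about z gives the same grasp; the last joint's range is limited). The gripper opens to 85 mm and grips with 20 to 120 N. Pads are 22 mm wide; open, the fingers measure 114 mm over their backs; the gripper's body (76 mm by 85 mm) begins 54 mm behind the grasp point. The pads swing forward as they close: fully open they stand 13 mm farther back than shut.
Start: joints at [67.724, 4.979, 10.078, 95.1, 0, 90], TCP at [0.208, 0.509, 0.248] pointing down, gripper open.
Joint ranges: [-179.16, 179.16], [-48.56, 103.87], [-65.8, 70.77], [-126.05, 130.52], [-82.76, 87.17], [-180, 180]. Speed limits (degrees/s): [127.2, 127.2, 147.25, 180, 180, 180].

INTERFACE

Orientations are given as [roll, pitch, yaw] about the fixed x, y, z axes, in that order (R = Rz(yaw) Ry(pitch) Rx(roll)).
In Python, from workcell import bot gives the robot as it stands.
- The arm moves only by the tool carry_out, never from a script. Its argument "moves" is text: rows parted by semicolons, each of 7 numbers parted by spaces: the shift along the tool's x, y, z in mm, then the turn, a rotation vector about the tool's x, y, z in degrees, then the finger opening in mm, from 0 to 85.4. A call has 1 to 20 rows; each row is the pose to reach, as a shift and turn from the pose commanded when the call began, along the tool's axes at that moment; what a row does not reach only later rows make up. A row lasts 1/10 s, in which the tool goes at most 50 mm and 8.59 degrees, less where a joint would pass 70% of its speed; a pose out of reach is approached as far as the arm can. A call with a gripper value outside its range is refused whole. The fingers move at their own pace and stop on an object; "force" is the grip in N (left out, the last holds). Time passes only in rows, so rows that repeat a pose let the fingers close. It gives the time, the measured TCP pose, the force, the opening and the grip force at its end, in the units of the state.
- bot.get_obs(): the state, without advancing time (a new reading comes with each control period).
- bot.camera(name): name is "side" or "top" or "wrist"; returns a dict with "img" (384x512x3 uint8, red, green, blue), "mtx" (3x3 intrinsics, pixels), "position" and "orientation" of the camera in the world; the wrist camera has in their place "mount" (4x4, takes a point from camera to tool coordinates, whose origin is the TCP and whose axes are the flange's). Camera axes: x right, y up, looking along -z (the intrinsics and any distortion apply to the point x, -y, -z); pixel columns grow to the right and rows downward; lengths in m; the calibration is good to about 2 mm. A picture is of the moment at which its call begins: read the wrist's pose just before it. There is no depth.
- bot.job_done(): hands the job in; it is judged then, once.
The state is a dict: "time": time; "q": joint angles; "qd": joint speeds; "joint_efforts": joint torques, N m; "ee_pos": TCP position; "tcp_rot": TCP orientation; "wrist_force": force on the tool from outside, world axes, zero at the start; "torque": the same for the moment, N m; "opening": finger opening in m; "grasp_force": force on a finger pad.
Only numpy, scipy, OpenCV 4.12 (cv2) and the standard library are available. Lean on these libraries where they do the work, as an engineer would, in place of code of your own. Each camera call takes 0.05 s, during which the arm holds its last target. There are 200 camera calls.

TASK

Finish the little upright spindle on its black stand: onto the shaft, above the bearing that is already there, slide first the short brass spacer, then the black washer, and last the red push-on retainer. Its sprung shaft grips every ring, so press each one down gently by feel until it sits fully home on the piece below, before fitting the next, without ramming it. Leave the look-alike long aluminium spacer and white washer and everything else on the bench where they are.

Things in the scene. Friction and masses are not known exactly. Their poses are not given: they have to be found in the camera images.
- stand: Fixed black square base, 110 x 110 mm and 14 mm thick, carrying a steel ball bearing (46 mm across) on an adjustable stop. Origin at the centre of the underside, z up. The bearing's flat top, on which the spacer must land, lies somewhere from 30 to 50 mm above this origin; that height differs each time and is not measured: feel for it. The bearing sits on a stiff spring that gives about 1 mm for every 5 N, 4 mm at most; from there it is hard.
- shaft_tip (a point): Centre of the top end of the fixed upright aluminium shaft, on the stand's axis, 106 mm above the stand's underside. Shaft 20 mm in diameter; the top 7 mm taper to 12 mm. Two opposed sprung leaves along it, from 10 mm below the tip (their bulge is full from 19 mm below) down past the bearing, stand out to 24 mm across and press into any ring's bore: a ring does not fall, it slides only when pushed, with about 3 to 12 N.
- spacer: Brass spacer ring, outer diameter 34 mm, bore 22 mm, 22 mm tall, about 90 g, lying flat on the bench. Origin at the centre of its underside, z up along its axis.
- washer: Black steel washer, outer diameter 46 mm, bore 22 mm, 8 mm thick, about 70 g, lying flat on the bench. Origin at the centre of its underside, z along its axis.
- retainer: Red plastic push-on retaining collar, outer diameter 36 mm, bore 22 mm, 15 mm tall, about 30 g, standing on the bench. Origin at the centre of its underside, z along its axis.
- long_spacer: Look-alike, leave alone: aluminium spacer, outer diameter 34 mm, 36 mm tall, standing on the bench. Origin at the centre of its underside.
- white_washer: Look-alike, leave alone: white plastic washer, outer diameter 46 mm, 8 mm thick, lying on the bench. Origin at the centre of its underside.
- screwdriver: Bystander: screwdriver lying on the bench. Leave alone.
- mouse: Bystander: dark grey computer mouse, 105 x 62 x 24 mm. Leave alone.
- cutter: Bystander: stepped steel tool shank standing upright, 44 mm across, 90 mm tall. Leave alone.
- jar: Bystander: clear jar with blue cap, 52 mm across, 60 mm tall. Leave alone.

How it is judged:
By the outcome, as a careful person would: the job done as asked, in the order asked, and still so for the second after the job is handed in, with the robot touching nothing.
It also fails if it takes over 72 s, if anything falls off the work surface, if the arm or the gripper's body presses on something with over 40 N, if the wrist force passes 120 N, or if a joint passes its speed limit or range.

## Working session

There is one attempt and no reset: what is moved stays moved. The work goes in short steps, Python scripts to look and compute and a tool call to move; the robot and the scene stay as the last step left them, time stands still between calls to the robot, and variables do not carry over. Pictures are saved under pics/ and viewed, at most 10 in all, crops included, and the job is handed in when it is done.

Besides the shell and the picture viewer there is one more tool, called after "Emit:" in YAML: its name, and indented under it one key for each argument. carry_out: Moves the arm, as the interface text tells. Its arguments: {"type":"object","properties":{"moves":{"type":"string"},"force":{"type":"number"}},"required":["moves"]}

```bash
mkdir -p pics; ls; python3 - <<'E'
from workcell import bot
import cv2,numpy as np
o=bot.get_obs();print(o)
for n in("top","side"):
    c=bot.camera(n);cv2.imwrite(f"pics/{n}0.png",c["img"][:,:,::-1]);print(n,c["mtx"],c["position"],c["orientation"],[k for k in c])
c=bot.camera("wrist");print(c["mtx"],c["mount"],c.keys());cv2.imwrite("pics/wrist0.png",c["img"][:,:,::-1])
E
```

```text
pics
{'time': 0.0, 'q': array([ 6.77221244e+01,  5.01143610e+00,  1.00331310e+01,  9.51009192e+01,
       -8.89655111e-04,  9.00014358e+01]), 'qd': array([ 0.05533018, -0.02948778, -0.00171684, -0.09712045,  0.07751269,
       -0.00224464]), 'joint_efforts': array([ 5.52146521e-04, -5.20388067e+01,  4.64802110e+01,  1.63085887e-02,
        1.81069081e-04, -2.50092619e-06]), 'ee_pos': array([0.20842341, 0.50873729, 0.247568  ]), 'tcp_rot': array([-1.79920776e+02,  8.91639589e-04,  1.57720690e+02]), 'wrist_force': array([-0.28718229,  0.21852913, -0.91631941]), 'torque': array([-0.00277655, -0.06874704, -0.00428065]), 'grasp_force': 0.0, 'opening': 0.0855936021032129}
top [[391.85329908   0.         264.21795586]
 [  0.         391.85329908 188.87500277]
 [  0.           0.           1.        ]] [0.45022439 0.01708324 1.36575846] [  5.62616362   1.03526619 -89.68997835] ['img', 'mtx', 'position', 'orientation']
side [[489.68308906   0.         262.9888773 ]
 [  0.         489.68308906 191.66430232]
 [  0.           0.           1.        ]] [ 0.19164489 -0.96823271  0.87846593] [ 53.83025075   0.14073909 -22.38447684] ['img', 'mtx', 'position', 'orientation']
[[305.42250623   0.         254.31338682]
 [  0.         305.42250623 191.68040444]
 [  0.           0.           1.        ]] [[-4.12696918e-04  9.51020097e-01  3.09128783e-01  8.01444284e-02]
 [ 9.99999751e-01  2.15426193e-04  6.72283486e-04  5.51962950e-04]
 [ 5.72760669e-04  3.09128984e-01 -9.51019949e-01 -1.25725689e-01]
 [ 0.00000000e+00  0.00000000e+00  0.00000000e+00  1.00000000e+00]] dict_keys(['img', 'mtx', 'mount'])
```

View pics/top0.png

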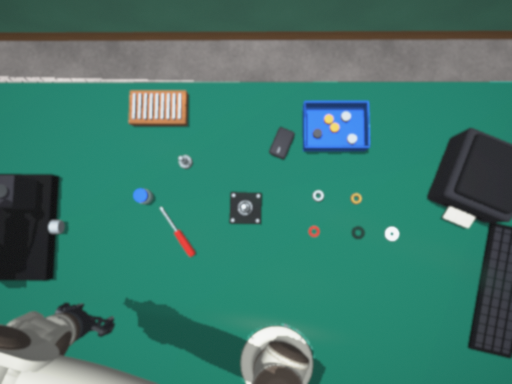

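View pics/side0.png

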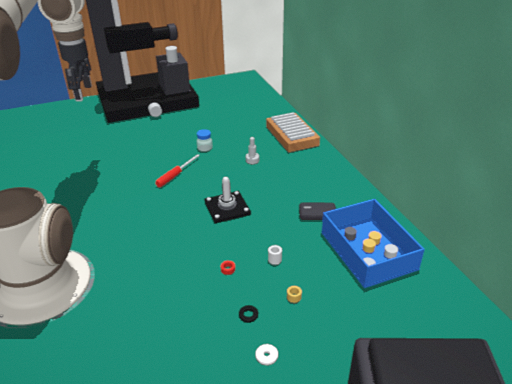

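The top view shows the stand at (246,208), brass spacer (356,198), black washer (358,232) and red retainer (314,231). The look-alikes are at (318,195), the long spacer, and (392,234), the white washer. The side view agrees.

```bash
cat > h.py <<'E'
from workcell import bot
import cv2,numpy as np
from scipy.spatial.transform import Rotation as R
def rot(e): return R.from_euler('xyz',e,degrees=True).as_matrix()
def cam(n):
    o=bot.get_obs(); c=bot.camera(n)
    if n=="wrist":
        T=np.eye(4);T[:3,:3]=rot(o["tcp_rot"]);T[:3,3]=o["ee_pos"];T=T@c["mount"]
        c["P"],c["Q"]=T[:3,3],T[:3,:3]
    else: c["P"],c["Q"]=np.array(c["position"]),rot(c["orientation"])
    return c
def plane(c,u,v,z):
    m=c["mtx"];d=c["Q"]@[(u-m[0,2])/m[0,0],-(v-m[1,2])/m[1,1],-1]
    return c["P"]+d*(z-c["P"][2])/d[2]
def proj(c,p):
    q=c["Q"].T@(np.asarray(p)-c["P"]);q=c["mtx"]@[q[0],-q[1],-q[2]];return q[:2]/q[2]
def tool(p):  # world point in tool axes, mm
    o=bot.get_obs();return 1e3*rot(o["tcp_rot"]).T@(np.asarray(p)-o["ee_pos"])
def blobs(mask,lo=20):
    n,l,s,c=cv2.connectedComponentsWithStats(mask.astype(np.uint8));return [(s[i],c[i]) for i in range(1,n) if s[i,4]>lo]
def masks(img):
    h=cv2.cvtColor(img,cv2.COLOR_RGB2HSV).astype(int);H,S,V=h[...,0],h[...,1],h[...,2]
    return dict(red=((H<8)|(H>172))&(S>130)&(V>80),brass=(H>10)&(H<28)&(S>110)&(V>110),black=(V<60)&(S<120),grey=(S<60)&(V>100))
E
python3 - <<'E'
from h import *
c=cam("top")
for k,m in masks(c["img"]).items():
    for s,q in blobs(m,15):
        if 220<q[0]<410 and 150<q[1]<260: print(k,s,q.round(1),plane(c,*q,0.012).round(4))
E
```

```text
red [309 226  10  10  49] [313.6 230.8] [ 0.4395 -0.1278  0.012 ]
brass [351 194  10   9  46] [355.6 198.2] [ 0.5525 -0.2731  0.012 ]
grey [313 190  11  12  87] [317.9 195.4] [ 0.5615 -0.1437  0.012 ]
grey [231 193   5   5  22] [232.9 194.9] [0.562  0.1509 0.012 ]
grey [256 193   5   6  23] [257.9 195.2] [0.5613 0.064  0.012 ]
grey [237 200  16  16 194] [244.4 207. ] [0.5203 0.1106 0.012 ]
grey [230 218   5   5  22] [232.1 219.9] [0.4755 0.1526 0.012 ]
grey [255 218   5   5  21] [257. 220.] [0.4756 0.0666 0.012 ]
grey [385 226  15  15 174] [391.6 233.3] [ 0.4327 -0.3934  0.012 ]
```

Emit:
carry_out:
  moves: "-375 -277 0 0 0 -22.3 52;-375 -277 0 0 0 -22.3 52;-375 -277 0 0 0 -22.3 52;-375 -277 0 0 0 -22.3 52;-375 -277 0 0 0 -22.3 52;-375 -277 0 0 0 -22.3 52;-375 -277 0 0 0 -22.3 52;-375 -277 0 0 0 -22.3 52;-375 -277 0 0 0 -22.3 52;-375 -277 0 0 0 -22.3 52;-375 -277 0 0 0 -22.3 52;-375 -277 0 0 0 -22.3 52;-375 -277 0 0 0 -22.3 52;-375 -277 0 0 0 -22.3 52"
  force: 60

```text
time: 1.6
ee_pos: [0.4501, 0.1113, 0.2484]
tcp_rot: [180.0, 0.0, -179.9]
wrist_force: [-0.1, 0.7, -0.9]
opening: 0.0522
grasp_force: 0.0
```

```bash
python3 - <<'E'
from h import *
o=bot.get_obs();print(o["time"],o["ee_pos"],o["tcp_rot"],o["opening"],o["wrist_force"],bot.tip_extent)
c=cam("wrist");cv2.imwrite("pics/w1.png",c["img"][:,:,::-1])
for k,m in masks(c["img"]).items():
    for s,q in blobs(m,60): print(k,s,q.round(1),plane(c,*q,0.014).round(4),plane(c,*q,0.106).round(4))
E
```

```text
1.6 [0.4501051  0.11133905 0.24837385] [ 1.79992559e+02  6.10924826e-03 -1.79885509e+02] 0.05217814718423304 [-0.08915838  0.72274986 -0.94566984] 0.017
red [ 405   73   57   84 2151] [432.8 114.1] [0.3935 0.3162 0.014 ] [0.3875 0.264  0.106 ]
red [ 39 136  36  31 712] [ 56.2 150.9] [ 0.4367 -0.1235  0.014 ] [ 0.4197 -0.0633  0.106 ]
black [ 210  170   87   82 4539] [252.  206.1] [0.5063 0.1091 0.014 ] [0.4716 0.1099 0.106 ]
black [237 208  30  22 111] [249.4 216.3] [0.5202 0.1058 0.014 ] [0.4819 0.1074 0.106 ]
black [    0   240   512   144 31893] [253.4 339.2] [0.7153 0.1111 0.014 ] [0.6271 0.1113 0.106 ]
grey [450 152  37  64 425] [468.4 184. ] [0.4768 0.3752 0.014 ] [0.4496 0.3079 0.106 ]
grey [213 177  10  10  85] [217.6 181.5] [0.4741 0.067  0.014 ] [0.4476 0.0785 0.106 ]
grey [283 179  11  10  88] [288.2 183.3] [0.4763 0.1536 0.014 ] [0.4492 0.143  0.106 ]
grey [ 232  196   42   60 1396] [252.8 224.1] [0.5309 0.1102 0.014 ] [0.4899 0.1107 0.106 ]
grey [496 224  16  30 358] [504.8 239.3] [0.552  0.4392 0.014 ] [0.5055 0.3556 0.106 ]
grey [  39  229   42   36 1022] [ 59.3 246.2] [ 0.5631 -0.1445  0.014 ] [ 0.5138 -0.079   0.106 ]
grey [171 240  27  49 532] [183.5 263.3] [0.5885 0.0172 0.014 ] [0.5327 0.0414 0.106 ]
grey [214 241  10   9  72] [218.4 244.8] [0.5607 0.065  0.014 ] [0.5121 0.077  0.106 ]
grey [311 240  28  49 534] [325.2 263.4] [0.5883 0.2074 0.014 ] [0.5326 0.183  0.106 ]
grey [280 242  10  10  73] [284.3 246.2] [0.5627 0.1516 0.014 ] [0.5135 0.1415 0.106 ]
```

View pics/w1.png

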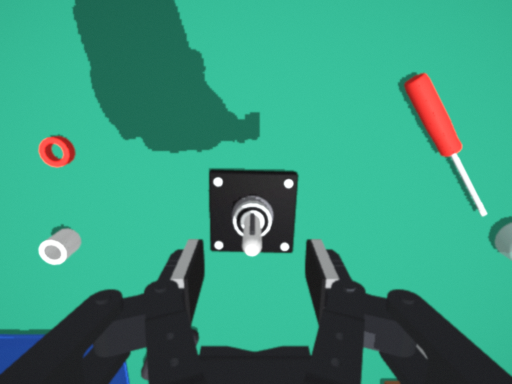

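The stand centre is about (0.5185, 0.109) from its screws, and the top view agrees. Next I look at the rings.

Emit:
carry_out:
  moves: "-20 -386 0 0 0 0 52;-20 -386 0 0 0 0 52;-20 -386 0 0 0 0 52;-20 -386 0 0 0 0 52;-20 -386 0 0 0 0 52;-20 -386 0 0 0 0 52;-20 -386 0 0 0 0 52;-20 -386 0 0 0 0 52;-20 -386 0 0 0 0 52;-20 -386 0 0 0 0 52;-20 -386 0 0 0 0 52;-20 -386 0 0 0 0 52"

```text
time: 2.85
ee_pos: [0.4709, -0.2742, 0.2487]
tcp_rot: [-180.0, 0.0, -179.9]
wrist_force: [0.1, -0.1, 0.5]
opening: 0.0517
grasp_force: 0.0
```

```bash
python3 - <<'E'
from h import *
o=bot.get_obs();print(o["time"],o["ee_pos"],o["tcp_rot"])
c=cam("wrist");cv2.imwrite("pics/w2.png",c["img"][:,:,::-1])
Z=dict(red=.015,brass=.022,black=.008)
for k,m in masks(c["img"]).items():
  if k in Z:
    for s,q in blobs(m,150):
        print(k,s,q.round(1),plane(c,*q,Z[k]/2).round(4))
E
```

```text
2.85 [ 0.47092259 -0.27419922  0.24867551] [-1.79993154e+02  2.78327738e-02 -1.79869515e+02]
red [362 119  34  31 631] [378.8 134.1] [ 0.438  -0.1256  0.0075]
brass [243 209  27  17 153] [255.2 214.4] [ 0.5398 -0.2724  0.011 ]
black [232 112  36  37 752] [249.8 129.9] [ 0.4338 -0.2791  0.004 ]
black [500 194  12  43 290] [507.3 220.4] [0.5506 0.0592 0.004 ]
black [    0   197   512   187 40198] [208.5 326.1] [ 0.722  -0.3414  0.004 ]
```

View pics/w2.png

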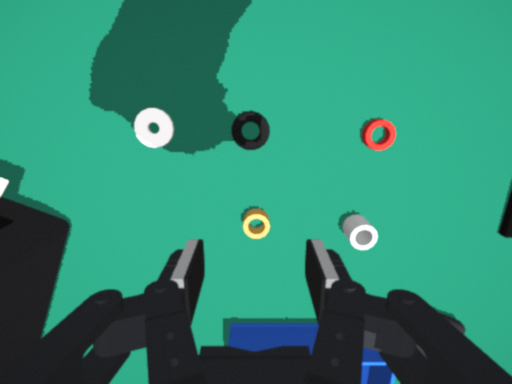

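Brass spacer's top face is centred near (256,224). The black washer is at (250,130) and the red retainer at (379,134).

```bash
python3 - <<'E'
from h import *
c=cam("wrist");h=cv2.cvtColor(c["img"],cv2.COLOR_RGB2HSV).astype(int)
m=(h[...,0]<40)&(h[...,1]>60); m[:190]=0;m[260:]=0;m[:,:225]=0;m[:,290:]=0
for s,q in blobs(m,80): print(s,q)
for r in (222,224,226): print(plane(c,256.3,r,.022))
a,b=plane(c,242,224,.022),plane(c,271,224,.022);print(a-b)
k=masks(c["img"])["black"];ys,xs=np.nonzero(k[105:155,225:275]);print("blk box",plane(c,(xs.min()+xs.max())/2+225,(ys.min()+ys.max())/2+105,.004))
print(tool([.5525,-.2731,.02]))
E
```

```text
[243 209  27  30 564] [256.03900709 223.55141844]
[ 0.54559606 -0.27106591  0.022     ]
[ 0.5483268  -0.27105533  0.022     ]
[ 0.55106962 -0.2710447   0.022     ]
[ 7.68869543e-05 -3.64362312e-02 -5.55111512e-17]
blk box [ 0.43388542 -0.27893565  0.004     ]
[-81.4811698    1.2451438  228.69817392]
```

Emit:
carry_out:
  moves: "-80 3 130 0 0 0 52;-80 3 130 0 0 0 52;-80 3 130 0 0 0 52;-80 3 130 0 0 0 52;-80 3 130 0 0 0 52;-80 3 130 0 0 0 52;-80 3 130 0 0 0 52"

```text
time: 3.65
ee_pos: [0.551, -0.2729, 0.121]
tcp_rot: [-179.9, 0.2, -180.0]
wrist_force: [-0.2, -0.2, -0.0]
opening: 0.0519
grasp_force: 0.0
```

```bash
cat >> h.py <<'E'
def ring(c,p,rad,h):
    """blob of non-green around p (ring of height h); centre = from far (bottom) edge and columns of the top face"""
    hs=cv2.cvtColor(c["img"],cv2.COLOR_RGB2HSV).astype(int)
    m=~((hs[...,0]>60)&(hs[...,0]<95)&(hs[...,1]>80)&(hs[...,2]>60))
    u,v=proj(c,p).astype(int);r=int(rad);w=np.zeros_like(m);w[max(v-r,0):v+r,u-r:u+r]=1
    return blobs(m&w,100)
E
python3 - <<'E'
from h import *
o=bot.get_obs();print(o["time"],o["ee_pos"],o["tcp_rot"])
c=cam("wrist");cv2.imwrite("pics/w3.png",c["img"][:,:,::-1])
for e in (.5505-.017,.5505,.5505+.017): print(proj(c,[e,-.2715,.022]))
h=cv2.cvtColor(c["img"],cv2.COLOR_RGB2HSV).astype(int)
m=(h[...,0]<40)&(h[...,1]>60)
for s,q in blobs(m,200): print(s,q)
E
```

```text
3.65 [ 0.55099227 -0.27294418  0.12099717] [-179.90176515    0.18657676 -179.98846828]
[255.53441247 178.06124288]
[255.51193523 199.07782669]
[255.49043753 219.17853069]
[ 430   13   64   58 2417] [462.13860157  41.80471659]
[ 235  174   43   46 1258] [255.7718601  197.18441971]
```

View pics/w3.png

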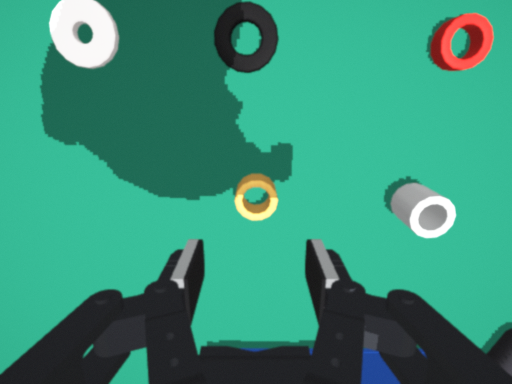

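Emit:
carry_out:
  moves: "0 0 45 0 0 0 52;0 0 75 0 0 0 52;0 0 90 0 0 0 52;0 0 98 0 0 0 52;0 0 98 0 0 0 52;0 0 98 0 0 0 52;0 0 98 0 0 0 28;0 0 98 0 0 0 28;0 0 98 0 0 0 28;0 0 98 0 0 0 28;0 0 98 0 0 0 28;0 0 98 0 0 0 28"
  force: 70

```text
time: 4.9
ee_pos: [0.5516, -0.273, 0.0224]
tcp_rot: [-179.9, 0.2, -180.0]
wrist_force: [-1.3, 1.2, 6.3]
opening: 0.0315
grasp_force: 68.7
```

```bash
python3 - <<'E'
from h import *
o=bot.get_obs();print(o["time"],o["ee_pos"],o["tcp_rot"],o["wrist_force"],o["torque"],o["opening"],o["grasp_force"])
c=cam("side");u,v=proj(c,[.551,-.272,.02]).astype(int);im=c["img"][v-45:v+45,u-60:u+60,::-1]
cv2.imwrite("pics/s1.png",cv2.resize(im,None,fx=5,fy=5,interpolation=cv2.INTER_CUBIC))
E
```

```text
4.9 [ 0.55157775 -0.27297907  0.02243022] [-1.79920208e+02  1.52485355e-01 -1.79973115e+02] [-1.2859327   1.20161137  6.2671079 ] [ 0.088326    0.28380651 -0.02484698] 0.03153440319196002 68.73125217854977
```

View pics/s1.png

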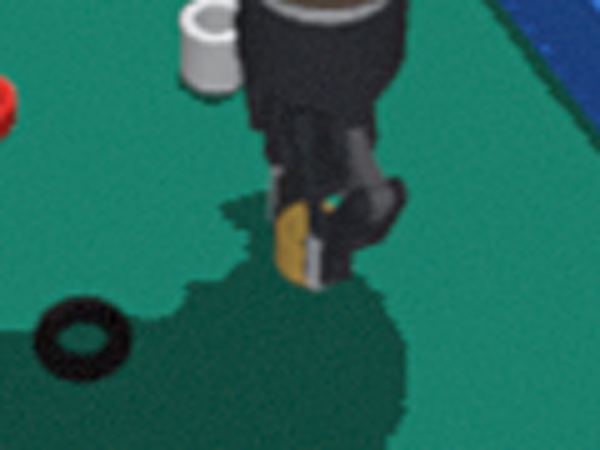

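The spacer is held with the tips a few mm above the bench. I lift it and carry it over the shaft.

Emit:
carry_out:
  moves: "0 0 -40 0 0 0 28;0 0 -90 0 0 0 28;0 0 -140 0 0 0 28;33 40 -170 0 0 0 28;33 382 -170 0 0 0 28;33 382 -170 0 0 0 28;33 382 -170 0 0 0 28;33 382 -170 0 0 0 28;33 382 -170 0 0 0 28;33 382 -170 0 0 0 28;33 382 -170 0 0 0 28;33 382 -170 0 0 0 28;33 382 -170 0 0 0 28;33 382 -170 0 0 0 28;33 382 -170 0 0 0 28;33 382 -170 0 0 0 28;33 382 -170 0 0 0 28"

```text
time: 6.65
ee_pos: [0.5176, 0.1087, 0.1903]
tcp_rot: [-180.0, 0.0, 179.9]
wrist_force: [0.2, 0.5, -0.6]
opening: 0.0311
grasp_force: 69.8
```

```bash
python3 - <<'E'
from h import *
o=bot.get_obs();print(o["time"],o["ee_pos"],o["tcp_rot"],o["wrist_force"],o["torque"],o["opening"])
c=cam("wrist");cv2.imwrite("pics/w4.png",cv2.resize(c["img"][130:330,150:360,::-1],None,fx=2.8,fy=2.8))
for p in ([.5185,.109,.106],[.5185,.109,.014]): print(proj(c,p))
cs=cam("side");cv2.imwrite("pics/s2.png",cs["img"][:,:,::-1])
# shaft tip by two views: print blobs
for s,q in blobs(masks(c["img"])["grey"],60): print(s,q.round(1),plane(c,*q,.106).round(4),plane(c,*q,.014).round(4))
E
```

```text
6.65 [0.51762817 0.10865171 0.19034205] [-1.79999661e+02  4.06357209e-03  1.79937491e+02] [ 0.19444976  0.49960626 -0.59049091] [-0.00024655 -0.01254722  0.01063814] 0.031143528280518647
[253.85946896 207.84501863]
[254.02053577 175.50550812]
[504  92   8  19  76] [509.1  99.3] [0.4423 0.2771 0.106 ] [0.4443 0.3505 0.014 ]
[206 126  11  12 106] [211.  131.2] [0.4628 0.08   0.106 ] [0.4737 0.0671 0.014 ]
[293 127  14  13 134] [299.6 133.2] [0.4642 0.1403 0.106 ] [0.4758 0.1537 0.014 ]
[ 229  152   52   65 1927] [255.3 182.9] [0.4993 0.1101 0.106 ] [0.5263 0.1103 0.014 ]
[   0  195   45   42 1397] [ 19.6 214.8] [ 0.5237 -0.0647  0.106 ] [ 0.5614 -0.1411  0.014 ]
[207 208  12  12 109] [212.7 213.7] [0.5231 0.0785 0.106 ] [0.5605 0.0649 0.014 ]
[289 210  12  12 109] [294.1 215.3] [0.5245 0.1389 0.106 ] [0.5625 0.1517 0.014 ]
[198 237  22  47 509] [208.9 259.3] [0.5614 0.0739 0.106 ] [0.6155 0.0582 0.014 ]
[290 237  21  47 504] [299.7 259.2] [0.5613 0.1446 0.106 ] [0.6154 0.16   0.014 ]
[ 411  284   72   77 2081] [442.7 315.2] [0.6143 0.2659 0.106 ] [0.6916 0.3344 0.014 ]
```

View pics/w4.png

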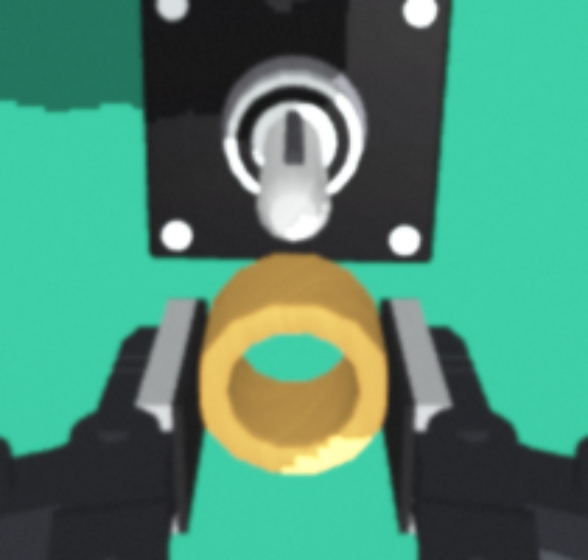

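```bash
python3 - <<'E'
from h import *
c=cam("side");w=cam("wrist")
for n,x,z in(("A",.5166,.190),("B",.523,.181)):
    print(n,"side top",proj(c,[x,.109,z]),"bot",proj(c,[x,.109,z-.022]))
for s,q in blobs(masks(c["img"])["brass"],15):
    if s[1]<260: print(s,q)
print("tip",proj(c,[.5183,.1093,.106]))
u,v=proj(c,[.5183,.109,.15]).astype(int);im=c["img"][v-45:v+45,u-60:u+60,::-1];print(u-60,v-45)
cv2.imwrite("pics/s3.png",cv2.resize(im,None,fx=5,fy=5,interpolation=cv2.INTER_CUBIC))
m=masks(w["img"])["brass"];m[:200]=0
for s,q in blobs(m,100): print("wrist",s,q)
E
```

```text
A side top [222.60609933 152.46828166] bot [223.02227488 159.42406724]
B side top [225.03620462 154.84554923] bot [225.42639574 161.74013611]
[ 127   20   74   59 1507] [163.0199071   53.10218978]
[  61   51   41   48 1389] [81.70410367 74.24766019]
[267 118  52  34 559] [292.58497317 138.74418605]
[219 150   3  12  29] [219.89655172 155.93103448]
[363 232  17  20 214] [371.23831776 241.6588785 ]
tip [224.69816773 178.12205935]
163 119
wrist [ 221  221   68   77 3604] [253.82685905 259.07325194]
```

View pics/s3.png

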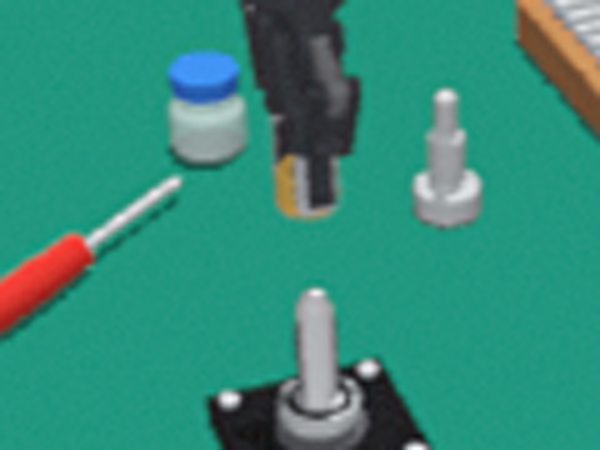

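The side view matches the spacer sitting as gripped, about 1–1.5 mm short of the shaft axis in x and aligned in y. I correct that and descend by feel.

Emit:
carry_out:
  moves: "-1.5 0 30 0 0 0 28;-1.5 0 50 0 0 0 28;-1.5 0 60 0 0 0 28;-1.5 0 64 0 0 0 28;-1.5 0 67 0 0 0 28;-1.5 0 70 0 0 0 28;-1.5 0 73 0 0 0 28;-1.5 0 73 0 0 0 28"

```text
time: 7.65
ee_pos: [0.5186, 0.1093, 0.1172]
tcp_rot: [-180.0, -0.0, -180.0]
wrist_force: [-3.0, -1.7, -0.8]
opening: 0.0316
grasp_force: 69.9
```

Emit:
carry_out:
  moves: "0.6 -0.4 2 0 0 0 28;0.6 -0.4 4 0 0 0 28;0.6 -0.4 6 0 0 0 28;0.6 -0.4 9 0 0 0 28;0.6 -0.4 12 0 0 0 28;0.6 -0.4 15 0 0 0 28"

```text
time: 8.25
ee_pos: [0.5181, 0.1091, 0.1023]
tcp_rot: [-180.0, -0.0, -180.0]
wrist_force: [-5.3, -1.3, 5.3]
opening: 0.0312
grasp_force: 70.4
```

Emit:
carry_out:
  moves: "0.8 -0.3 2 0 0 0 28;0.8 -0.3 4 0 0 0 28;0.8 -0.3 6 0 0 0 28;0.8 -0.3 9 0 0 0 28;0.8 -0.3 12 0 0 0 28;0.8 -0.3 15 0 0 0 28;0.8 -0.3 18 0 0 0 28"

```text
time: 8.95
ee_pos: [0.5179, 0.1089, 0.0847]
tcp_rot: [180.0, 0.1, -180.0]
wrist_force: [-2.6, -0.6, 6.2]
opening: 0.0316
grasp_force: 70.5
```

Emit:
carry_out:
  moves: "0.4 -0.2 2.5 0 0 0 28;0.4 -0.2 5 0 0 0 28;0.4 -0.2 7.5 0 0 0 28;0.4 -0.2 10 0 0 0 28;0.4 -0.2 10 0 0 0 28"

```text
time: 9.45
ee_pos: [0.5178, 0.1088, 0.0746]
tcp_rot: [180.0, 0.1, -180.0]
wrist_force: [-1.0, -0.5, 2.3]
opening: 0.0313
grasp_force: 70.2
```

Emit:
carry_out:
  moves: "0 0 1 0 0 0 28;0 0 2 0 0 0 28;0 0 3 0 0 0 28;0 0 4 0 0 0 28"

```text
time: 9.85
ee_pos: [0.5179, 0.1087, 0.0711]
tcp_rot: [180.0, 0.1, -180.0]
wrist_force: [-2.0, -0.4, 6.7]
opening: 0.0316
grasp_force: 70.6
```

Emit:
carry_out:
  moves: "0 0 1 0 0 0 28;0 0 2 0 0 0 28;0 0 3 0 0 0 28"

```text
time: 10.15
ee_pos: [0.5179, 0.1087, 0.0681]
tcp_rot: [180.0, 0.1, -180.0]
wrist_force: [-2.9, -0.1, 6.6]
opening: 0.0312
grasp_force: 70.6
```

Emit:
carry_out:
  moves: "0 0 1 0 0 0 28;0 0 2 0 0 0 28;0 0 3 0 0 0 28"

```text
time: 10.45
ee_pos: [0.5179, 0.1088, 0.0651]
tcp_rot: [180.0, 0.1, -180.0]
wrist_force: [-1.6, -0.4, 6.8]
opening: 0.0316
grasp_force: 70.6
```

Emit:
carry_out:
  moves: "0 0 1 0 0 0 28;0 0 2 0 0 0 28;0 0 3 0 0 0 28"

```text
time: 10.75
ee_pos: [0.5179, 0.1088, 0.062]
tcp_rot: [180.0, 0.1, -180.0]
wrist_force: [-2.4, 0.1, 6.7]
opening: 0.0313
grasp_force: 70.6
```

Emit:
carry_out:
  moves: "0 0 1 0 0 0 28;0 0 2 0 0 0 28;0 0 3 0 0 0 28"

```text
time: 11.05
ee_pos: [0.5179, 0.1087, 0.0591]
tcp_rot: [180.0, 0.1, -180.0]
wrist_force: [-1.9, -0.5, 6.1]
opening: 0.0312
grasp_force: 70.6
```

Emit:
carry_out:
  moves: "0 0 1 0 0 0 28;0 0 2 0 0 0 28;0 0 3 0 0 0 28"

```text
time: 11.35
ee_pos: [0.518, 0.1088, 0.0566]
tcp_rot: [180.0, 0.1, -180.0]
wrist_force: [-4.9, -0.2, 13.9]
opening: 0.0315
grasp_force: 71.3
```

Emit:
carry_out:
  moves: "0 0 0.5 0 0 0 28;0 0 1 0 0 0 28;0 0 1 0 0 0 28"

```text
time: 11.65
ee_pos: [0.518, 0.1088, 0.056]
tcp_rot: [180.0, 0.1, -180.0]
wrist_force: [-3.9, -1.3, 13.9]
opening: 0.0311
grasp_force: 71.4
```

```bash
python3 - <<'E'
from h import *
o=bot.get_obs();print(o["ee_pos"],o["wrist_force"],o["torque"])
c=cam("wrist");cv2.imwrite("pics/w5.png",cv2.resize(c["img"][150:330,150:360,::-1],None,fx=2.8,fy=2.8))
E
```

```text
[0.51795539 0.10878231 0.05596834] [-3.91017696 -1.32794843 13.9010265 ] [-0.23959514  1.08427443 -0.0289256 ]
```

View pics/w5.png

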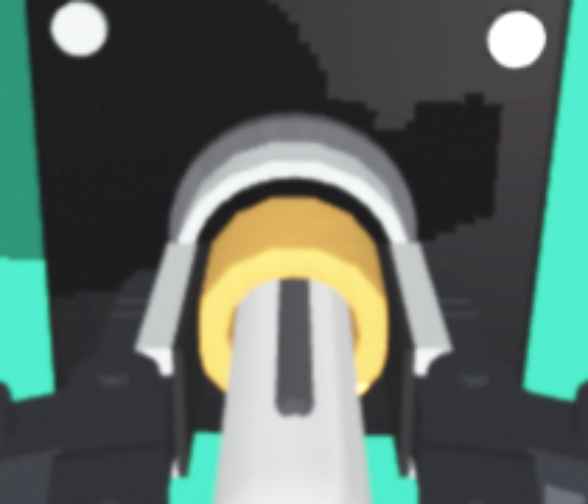

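Ring hasn't moved in the grip and its underside looks to be meeting the bearing. One more light press will confirm.

Emit:
carry_out:
  moves: "0 0 0.7 0 0 0 28;0 0 1.4 0 0 0 28;0 0 1.4 0 0 0 28;0 0 1.4 0 0 0 28"

```text
time: 12.1
ee_pos: [0.518, 0.1088, 0.055]
tcp_rot: [180.0, 0.2, -180.0]
wrist_force: [-6.6, -0.8, 17.4]
opening: 0.0319
grasp_force: 71.8
```

Force rises about 4 N/mm on the spring, so the spacer is home. I release it, lift, and go over the black washer.

Emit:
carry_out:
  moves: "0 0 0 0 0 0 56;0 0 0 0 0 0 56;0 0 0 0 0 0 56;0 0 0 0 0 0 56;0 0 -40 0 0 0 56;0 0 -90 0 0 0 56;0 0 -130 0 0 0 56;84 -388 -130 0 0 0 56;84 -388 -130 0 0 0 56;84 -388 -130 0 0 0 56;84 -388 -130 0 0 0 56;84 -388 -130 0 0 0 56;84 -388 -130 0 0 0 56;84 -388 -130 0 0 0 56;84 -388 -130 0 0 0 56;84 -388 -65 0 0 0 56;84 -388 -65 0 0 0 56;84 -388 -65 0 0 0 56;84 -388 -65 0 0 0 56;84 -388 -65 0 0 0 56"

```text
time: 14.1
ee_pos: [0.4344, -0.2791, 0.1199]
tcp_rot: [-179.9, 0.1, -179.9]
wrist_force: [0.7, 0.3, 1.0]
opening: 0.0558
grasp_force: 0.0
```

```bash
python3 - <<'E'
from h import *
o=bot.get_obs();print(o["time"],o["ee_pos"],o["tcp_rot"],o["wrist_force"],o["opening"])
c=cam("wrist");cv2.imwrite("pics/w6.png",c["img"][:,:,::-1])
for s,q in blobs(masks(c["img"])["black"],150): print(s,q.round(1))
for dx,dy in((0,0),(.023,0),(-.023,0),(0,.023),(0,-.023)): print(proj(c,[.434+dx,-.279+dy,.008]).round(1))
c=cam("side");u,v=proj(c,[.5183,.109,.06]).astype(int);cv2.imwrite("pics/s4.png",cv2.resize(c["img"][v-45:v+45,u-60:u+60,::-1],None,fx=4,fy=4))
a=cv2.imread("pics/w6.png");b=cv2.imread("pics/s4.png");k=np.zeros((384+0,800,3),np.uint8);k[:,:400]=a[:,60:460];k[:360,400:]=b[:,40:440];cv2.imwrite("pics/j1.png",k)
E
```

```text
14.1 [ 0.43442118 -0.27907249  0.11986278] [-1.79923132e+02  1.20781611e-01 -1.79886339e+02] [0.67371351 0.34002509 1.03013027] 0.05581932054080028
[ 228  167   53   52 1603] [254.  192.5]
[    0   241   512   143 31770] [253.8 339.4]
[253.8 194. ]
[253.7 219.9]
[253.8 166.7]
[281.8 194.1]
[225.7 194. ]
```

View pics/j1.png

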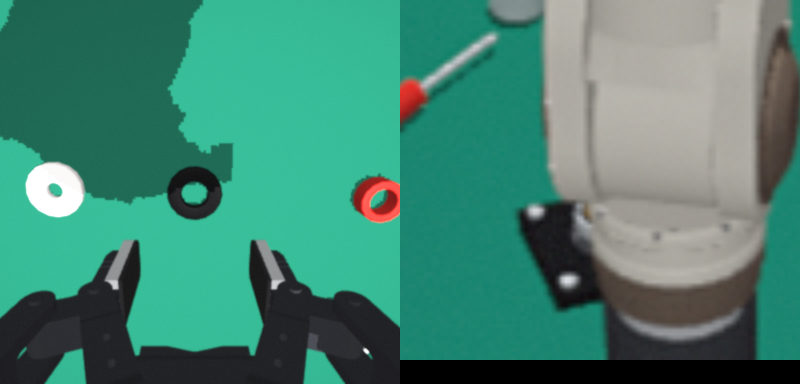

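Washer's at (254,193), lined up with the prediction, and clear of its neighbours. I descend on it.

Emit:
carry_out:
  moves: "0.5 0 45 0 0 0 56;0.5 0 75 0 0 0 56;0.5 0 90 0 0 0 56;0.5 0 97 0 0 0 56;0.5 0 99 0 0 0 56;0.5 0 101 0 0 0 56;0.5 0 101 0 0 0 56"

```text
time: 14.9
ee_pos: [0.4335, -0.2798, 0.018]
tcp_rot: [-179.9, 0.1, -180.0]
wrist_force: [-0.1, 0.7, -0.2]
opening: 0.0559
grasp_force: 0.0
```

Emit:
carry_out:
  moves: "0 0 0 0 0 0 38;0 0 0 0 0 0 38;0 0 0 0 0 0 38;0 0 0 0 0 0 38;0 0 0 0 0 0 38"
  force: 70

```text
time: 15.4
ee_pos: [0.4334, -0.2798, 0.0188]
tcp_rot: [-179.9, 0.1, -180.0]
wrist_force: [-5.0, 2.5, 10.4]
opening: 0.0409
grasp_force: 69.3
```

Emit:
carry_out:
  moves: "0 0 -30 0 0 0 38;0 0 -70 0 0 0 38;0 0 -120 0 0 0 38;0 0 -171 0 0 0 38;0 0 -171 0 0 0 38"

```text
time: 15.9
ee_pos: [0.4348, -0.2807, 0.1957]
tcp_rot: [-179.7, 0.5, -180.0]
wrist_force: [0.6, -1.1, -2.7]
opening: 0.0412
grasp_force: 70.9
```

```bash
python3 - <<'E'
from h import *
o=bot.get_obs();print(o["time"],o["ee_pos"],o["tcp_rot"],o["wrist_force"],o["torque"],o["opening"])
c=cam("wrist");cv2.imwrite("pics/w7.png",c["img"][:,:,::-1])
h=cv2.cvtColor(c["img"],cv2.COLOR_RGB2HSV)
T=lambda p:proj(c,rot(o["tcp_rot"])@np.array(p)+o["ee_pos"]).round(1)
for z in(.011,.019): print(z,"ctr",T([.001,0,z]),"+x",T([.024,0,z]),"-x",T([-.022,0,z]),"y",T([0,-.023,z]),T([0,.023,z]))
for col in (235,254,273): print(col,h[215:310:2,col,2].tolist())
for r in (250,256,262): print(r,h[r,205:305:2,2].tolist())
# washer should be gone from bench
print(proj(c,[.4335,-.2795,.004]))
E
```

```text
15.9 [ 0.43483179 -0.28071446  0.1957287 ] [-179.66114144    0.52494878 -179.97536055] [ 0.57168982 -1.12020179 -2.71823154] [-0.00298041 -0.01305788 -0.01411943] 0.04124395421512642
0.011 ctr [252.9 256.5] +x [252.8 214.3] -x [253. 295.] y [207.5 258.3] [298.3 258.2]
0.019 ctr [253.  248.8] +x [252.9 208.3] -x [253.1 285.9] y [209.7 250.5] [296.3 250.5]
235 [197, 194, 101, 19, 18, 24, 21, 21, 19, 19, 21, 23, 21, 21, 22, 20, 32, 86, 151, 181, 183, 183, 161, 113, 45, 17, 18, 19, 22, 22, 22, 21, 22, 21, 20, 23, 29, 29, 43, 159, 196, 197, 196, 196, 196, 195, 196, 195]
254 [87, 18, 20, 27, 24, 19, 20, 22, 20, 21, 20, 22, 63, 182, 197, 197, 197, 198, 196, 197, 197, 198, 197, 197, 196, 198, 197, 196, 175, 38, 17, 20, 33, 42, 36, 35, 33, 35, 31, 31, 30, 142, 195, 197, 194, 197, 195, 195]
273 [198, 185, 61, 15, 20, 24, 23, 20, 21, 22, 22, 21, 21, 20, 18, 16, 47, 114, 177, 193, 195, 193, 185, 164, 79, 20, 16, 18, 28, 33, 35, 32, 36, 38, 34, 34, 33, 29, 33, 120, 191, 197, 197, 197, 196, 195, 196, 196]
250 [126, 39, 32, 27, 27, 18, 18, 21, 20, 20, 21, 20, 21, 23, 24, 116, 194, 196, 197, 197, 197, 197, 196, 198, 196, 199, 197, 197, 198, 196, 197, 197, 198, 197, 155, 38, 20, 19, 21, 20, 21, 19, 19, 20, 20, 23, 28, 28, 36, 91]
256 [43, 28, 28, 27, 26, 21, 19, 22, 20, 22, 23, 20, 22, 18, 67, 187, 197, 197, 196, 197, 197, 198, 197, 197, 196, 197, 198, 196, 198, 197, 197, 196, 195, 197, 195, 128, 20, 21, 20, 19, 20, 20, 23, 22, 19, 23, 27, 28, 29, 37]
262 [31, 28, 28, 30, 25, 22, 19, 19, 20, 21, 18, 19, 20, 20, 15, 78, 185, 196, 198, 196, 198, 196, 198, 196, 198, 197, 196, 197, 197, 197, 196, 197, 196, 194, 126, 23, 19, 20, 22, 21, 21, 20, 23, 21, 19, 24, 29, 27, 29, 30]
[255.911322   168.19579589]
```

The washer is held, with its bore centred within about 0.5 mm of the tool axis. I carry it to the shaft.

Emit:
carry_out:
  moves: "-83 389 0 0 0 0 38;-83 389 0 0 0 0 38;-83 389 0 0 0 0 38;-83 389 0 0 0 0 38;-83 389 0 0 0 0 38;-83 389 0 0 0 0 38;-83 389 0 0 0 0 38;-83 389 0 0 0 0 38;-83 389 0 0 0 0 38;-83 389 0 0 0 0 38;-83 389 0 0 0 0 38;-83 389 0 0 0 0 38;-83 389 0 0 0 0 38"

```text
time: 17.25
ee_pos: [0.5157, 0.1085, 0.1879]
tcp_rot: [-180.0, 0.0, 179.9]
wrist_force: [-0.2, -0.1, -0.4]
opening: 0.0413
grasp_force: 71.0
```

```bash
python3 - <<'E'
from h import *
o=bot.get_obs();print(o["time"],o["ee_pos"],o["tcp_rot"],o["wrist_force"],o["opening"])
c=cam("wrist");cv2.imwrite("pics/w8.png",c["img"][:,:,::-1])
h=cv2.cvtColor(c["img"],cv2.COLOR_RGB2HSV)
for s,q in blobs(masks(c["img"])["grey"],60):
    if 200<q[0]<310: print(s,q.round(1),plane(c,*q,.014).round(4))
print("tip pred",proj(c,[.5183,.1093,.106]))
print(h[180:300:2,254,2].tolist())
print(h[180:300:2,254,1].tolist())
s=cam("top")
E
```

```text
17.25 [0.51566263 0.10850951 0.18793398] [-1.79997777e+02  4.84544417e-03  1.79923547e+02] [-0.23022862 -0.0990781  -0.39458995] 0.04134016631144246
[205 128  12  12 111] [210.9 133.5] [0.4737 0.067  0.014 ]
[294 129  13  14 142] [300.  135.7] [0.4759 0.1537 0.014 ]
[ 229  153   53   63 1650] [256.  184.8] [0.5257 0.1108 0.014 ]
[207 211  12  12 112] [212.7 216.3] [0.5605 0.0649 0.014 ]
[289 213  12  11 110] [294.4 218.1] [0.5627 0.1516 0.014 ]
tip pred [254.46880945 211.28832207]
[77, 76, 77, 76, 80, 122, 197, 203, 210, 219, 228, 237, 246, 247, 248, 248, 246, 212, 44, 22, 31, 33, 23, 26, 24, 26, 25, 25, 24, 28, 158, 219, 221, 221, 220, 219, 221, 221, 221, 220, 221, 220, 220, 220, 220, 219, 123, 21, 19, 23, 40, 46, 43, 41, 39, 38, 39, 37, 83, 207]
[7, 17, 17, 13, 16, 4, 3, 1, 1, 2, 0, 2, 1, 1, 0, 0, 1, 2, 6, 12, 8, 23, 22, 20, 11, 29, 31, 10, 21, 36, 176, 175, 177, 175, 176, 178, 175, 175, 175, 177, 175, 176, 176, 177, 175, 176, 176, 12, 0, 0, 6, 17, 24, 25, 13, 13, 13, 7, 135, 176]
```

Emit:
carry_out:
  moves: "-1.3 0.3 30 0 0 0 38;-1.3 0.3 50 0 0 0 38;-1.3 0.3 60 0 0 0 38;-1.3 0.3 64 0 0 0 38;-1.3 0.3 67 0 0 0 38;-1.3 0.3 70 0 0 0 38;-1.3 0.3 72 0 0 0 38;-1.3 0.3 72 0 0 0 38"

```text
time: 18.15
ee_pos: [0.517, 0.1097, 0.1162]
tcp_rot: [-180.0, 0.0, -180.0]
wrist_force: [-0.5, -1.0, 0.1]
opening: 0.0416
grasp_force: 71.1
```

Only small side force here. I continue with a slight y correction.

Emit:
carry_out:
  moves: "0 -0.7 2 0 0 0 38;0 -0.7 4 0 0 0 38;0 -0.7 6 0 0 0 38;0 -0.7 8 0 0 0 38;0 -0.7 10 0 0 0 38;0 -0.7 12 0 0 0 38;0 -0.7 14 0 0 0 38"

```text
time: 18.85
ee_pos: [0.517, 0.1093, 0.1021]
tcp_rot: [180.0, 0.0, -180.0]
wrist_force: [-1.9, -0.1, 4.6]
opening: 0.0414
grasp_force: 71.7
```

Emit:
carry_out:
  moves: "0.3 -0.1 2.5 0 0 0 38;0.3 -0.1 5 0 0 0 38;0.3 -0.1 7.5 0 0 0 38;0.3 -0.1 10 0 0 0 38;0.3 -0.1 12.5 0 0 0 38;0.3 -0.1 15 0 0 0 38;0.3 -0.1 17.5 0 0 0 38;0.3 -0.1 20 0 0 0 38"

```text
time: 19.65
ee_pos: [0.5169, 0.1092, 0.0822]
tcp_rot: [180.0, 0.0, -180.0]
wrist_force: [-2.2, -0.2, 6.5]
opening: 0.0417
grasp_force: 71.9
```

Emit:
carry_out:
  moves: "0 0 1 0 0 0 38;0 0 2 0 0 0 38;0 0 3 0 0 0 38"

```text
time: 19.95
ee_pos: [0.5169, 0.1092, 0.0793]
tcp_rot: [180.0, 0.0, -180.0]
wrist_force: [-2.2, 0.7, 6.0]
opening: 0.0416
grasp_force: 72.0
```

Emit:
carry_out:
  moves: "0 0 1 0 0 0 38;0 0 2 0 0 0 38;0 0 3 0 0 0 38"

```text
time: 20.25
ee_pos: [0.517, 0.1092, 0.0764]
tcp_rot: [180.0, 0.1, -180.0]
wrist_force: [-2.3, -0.5, 8.0]
opening: 0.0416
grasp_force: 72.1
```

Contact is expected here, so I press on gently.

Emit:
carry_out:
  moves: "0 0 1 0 0 0 38;0 0 2 0 0 0 38;0 0 2 0 0 0 38"

```text
time: 20.55
ee_pos: [0.517, 0.1092, 0.075]
tcp_rot: [180.0, 0.1, -180.0]
wrist_force: [-3.1, -0.2, 10.7]
opening: 0.0416
grasp_force: 72.6
```

Emit:
carry_out:
  moves: "0 0 0.7 0 0 0 38;0 0 1.4 0 0 0 38;0 0 1.4 0 0 0 38"

```text
time: 20.85
ee_pos: [0.5171, 0.1092, 0.0741]
tcp_rot: [180.0, 0.1, -180.0]
wrist_force: [-5.8, -0.6, 15.1]
opening: 0.0418
grasp_force: 73.2
```

Emit:
carry_out:
  moves: "0 0 0.7 0 0 0 38;0 0 1.2 0 0 0 38;0 0 1.2 0 0 0 38;0 0 1.2 0 0 0 38"

```text
time: 21.25
ee_pos: [0.5172, 0.1092, 0.0734]
tcp_rot: [180.0, 0.1, -180.0]
wrist_force: [-7.3, -0.5, 18.4]
opening: 0.0416
grasp_force: 73.7
```

Washer home, by the same spring feel at the expected height. I release it and go over the red retainer.

Emit:
carry_out:
  moves: "0 0 0 0 0 0 60;0 0 0 0 0 0 60;0 0 0 0 0 0 60;0 0 0 0 0 0 60;0 0 -40 0 0 0 60;0 0 -80 0 0 0 60;0 0 -115 0 0 0 60;79 -235 -115 0 0 0 50;79 -235 -115 0 0 0 50;79 -235 -115 0 0 0 50;79 -235 -115 0 0 0 50;79 -235 -115 0 0 0 50;79 -235 -115 0 0 0 50;79 -235 -46 0 0 0 50;79 -235 -46 0 0 0 50;79 -235 -46 0 0 0 50;79 -235 -46 0 0 0 50;79 -235 -46 0 0 0 50"

```text
time: 23.05
ee_pos: [0.4387, -0.1258, 0.1189]
tcp_rot: [-180.0, 0.1, -179.9]
wrist_force: [0.1, -0.3, 0.7]
opening: 0.0498
grasp_force: 0.0
```

```bash
python3 - <<'E'
from h import *
o=bot.get_obs();print(o["time"],o["ee_pos"],o["tcp_rot"],o["wrist_force"],o["opening"])
c=cam("wrist")
for s,q in blobs(masks(c["img"])["red"],300): print(s,q.round(1),plane(c,*q,.0075), "far edge",plane(c,s[0]+s[2]/2,s[1]+s[3],.015),"near edge",plane(c,s[0]+s[2]/2,s[1],0))
h=cv2.cvtColor(c["img"],cv2.COLOR_RGB2HSV);u,v=proj(c,[.438,-.1255,.015]).astype(int)
s=cam("side");
for n,b in masks(s["img"]).items():
    for t,q in blobs(b,5):
        if 205<q[0]<245 and 170<q[1]<225: print(n,t,q)
for z in(.0365,.0585,.0665): print(z,proj(s,[.5183,.109,z]))
E
```

```text
23.05 [ 0.43869303 -0.12580108  0.11888008] [-1.79967573e+02  1.18315641e-01 -1.79941308e+02] [ 0.12619097 -0.29522779  0.69548987] 0.049849342992533935
[ 231  172   44   45 1160] [252.8 194.5] [ 0.43849289 -0.12646043  0.0075    ] far edge [ 0.45525587 -0.12623874  0.015     ] near edge [ 0.42144298 -0.1262895   0.        ]
black [ 205  177   45   68 1389] [225.51979842 206.71202304]
grey [208 179  28   8  94] [221.94680851 183.58510638]
grey [234 202   2   3   6] [234.5 203. ]
grey [232 220   3   3   6] [232.83333333 221.16666667]
0.0365 [225.91218468 198.17531288]
0.0585 [225.54644677 191.97322956]
0.0665 [225.41174962 189.68907215]
```

Emit:
carry_out:
  moves: "0.3 -0.4 45 0 0 0 50;0.3 -0.4 75 0 0 0 50;0.3 -0.4 90 0 0 0 50;0.3 -0.4 95 0 0 0 50;0.3 -0.4 97 0 0 0 50;0.3 -0.4 97 0 0 0 50;0.3 -0.4 97 0 0 0 28;0.3 -0.4 97 0 0 0 28;0.3 -0.4 97 0 0 0 28;0.3 -0.4 97 0 0 0 28;0.3 -0.4 97 0 0 0 28"
  force: 60

```text
time: 24.25
ee_pos: [0.4383, -0.1265, 0.022]
tcp_rot: [-180.0, 0.1, -180.0]
wrist_force: [-1.5, 0.8, 7.8]
opening: 0.0331
grasp_force: 58.9
```

Emit:
carry_out:
  moves: "0 0 -40 0 0 0 28;0 0 -90 0 0 0 28;0 0 -140 0 0 0 28;-79 60 -168 0 0 0 28;-79 235.5 -168 0 0 0 28;-79 235.5 -168 0 0 0 28;-79 235.5 -168 0 0 0 28;-79 235.5 -168 0 0 0 28;-79 235.5 -168 0 0 0 28;-79 235.5 -168 0 0 0 28;-79 235.5 -168 0 0 0 28;-79 235.5 -168 0 0 0 28;-79 235.5 -168 0 0 0 28"

```text
time: 25.55
ee_pos: [0.5164, 0.1079, 0.1885]
tcp_rot: [-180.0, 0.0, 179.9]
wrist_force: [-0.0, 0.3, -0.7]
opening: 0.0334
grasp_force: 59.9
```

```bash
python3 - <<'E'
from h import *
o=bot.get_obs();print(o["time"],o["ee_pos"],o["tcp_rot"],o["wrist_force"],o["opening"])
c=cam("wrist");cv2.imwrite("pics/w9.png",c["img"][:,:,::-1])
T=lambda p:proj(c,rot(o["tcp_rot"])@np.array(p)+o["ee_pos"]).round(1)
z=.007;print("pred top -x edge",T([-.018,0,z]),"y",T([0,-.018,z]),T([0,.018,z]),"bottom +x",T([.018,0,z+.015]))
for s,q in blobs(masks(c["img"])["red"],300): print(s,q.round(1))
for s,q in blobs(masks(c["img"])["brass"],60): print("brass",s,q.round(1))
print("spacer top near",proj(c,[.5183-.017,.109,.0585]),"washer top edges",[proj(c,[.5183+d,.109,.0665]).round(1) for d in(-.023,.023)])
h=cv2.cvtColor(c["img"],cv2.COLOR_RGB2HSV);print(h[130:220:2,238,2].tolist())
E
```

```text
25.55 [0.51635415 0.10793869 0.18847649] [-1.79996025e+02  1.31668750e-02  1.79918626e+02] [-0.04879504  0.26414188 -0.65555177] 0.03335018365915913
pred top -x edge [252.9 293.3] y [216.4 262.5] [289.3 262.4] bottom +x [252.9 217. ]
[ 451    0   61   98 3492] [486.   42.8]
[ 220  219   70   73 3288] [254.3 255.3]
spacer top near [254.74943646 171.51966445] washer top edges [array([254.7, 166.9]), array([254.8, 218.1])]
[27, 28, 28, 28, 27, 24, 26, 26, 26, 25, 26, 24, 27, 37, 80, 98, 110, 153, 206, 218, 159, 57, 26, 26, 25, 24, 25, 26, 25, 23, 26, 23, 30, 48, 48, 46, 48, 41, 40, 39, 41, 42, 43, 43, 43]
```

Emit:
carry_out:
  moves: "-0.7 0.8 30 0 0 0 28;-0.7 0.8 48 0 0 0 28;-0.7 0.8 57 0 0 0 28;-0.7 0.8 61 0 0 0 28;-0.7 0.8 64 0 0 0 28;-0.7 0.8 67 0 0 0 28;-0.7 0.8 70 0 0 0 28;-0.7 0.8 70 0 0 0 28"

```text
time: 26.4
ee_pos: [0.5173, 0.1098, 0.1184]
tcp_rot: [-180.0, 0.0, -180.0]
wrist_force: [1.6, -1.1, -1.9]
opening: 0.033
grasp_force: 59.9
```

Emit:
carry_out:
  moves: "0 -0.4 2 0 0 0 28;0 -0.4 4 0 0 0 28;0 -0.4 6 0 0 0 28;0 -0.4 8 0 0 0 28;0 -0.4 10 0 0 0 28;0 -0.4 12 0 0 0 28;0 -0.4 14 0 0 0 28;0 -0.4 16 0 0 0 28"

```text
time: 27.2
ee_pos: [0.5172, 0.1096, 0.1022]
tcp_rot: [180.0, 0.0, -180.0]
wrist_force: [1.3, 0.4, 0.0]
opening: 0.0329
grasp_force: 60.0
```

Emit:
carry_out:
  moves: "0 0 2 0 0 0 28;0 0 4 0 0 0 28;0 0 6 0 0 0 28;0 0 8 0 0 0 28;0 0 9 0 0 0 28"

```text
time: 27.7
ee_pos: [0.5171, 0.1096, 0.0931]
tcp_rot: [180.0, -0.0, -180.0]
wrist_force: [1.3, 0.6, 1.2]
opening: 0.0333
grasp_force: 60.0
```

Emit:
carry_out:
  moves: "0 0 1 0 0 0 28;0 0 2 0 0 0 28;0 0 3 0 0 0 28"

```text
time: 28.0
ee_pos: [0.5171, 0.1096, 0.0902]
tcp_rot: [180.0, 0.0, -180.0]
wrist_force: [2.0, 0.7, 0.6]
opening: 0.0334
grasp_force: 60.0
```

Emit:
carry_out:
  moves: "0 0 1 0 0 0 28;0 0 2 0 0 0 28;0 0 2 0 0 0 28"

```text
time: 28.3
ee_pos: [0.5171, 0.1096, 0.0881]
tcp_rot: [-180.0, -0.0, -180.0]
wrist_force: [0.9, 0.4, -0.3]
opening: 0.033
grasp_force: 59.9
```

```bash
python3 - <<'E'
from h import *
o=bot.get_obs();print(o["wrist_force"],o["torque"])
c=cam("wrist")
for s,q in blobs(masks(c["img"])["red"],100): print(s,q.round(1))
h=cv2.cvtColor(c["img"],cv2.COLOR_RGB2HSV)
r=c["img"]
for v in range(150,300,6): print(v,[tuple(int(k) for k in r[v,u]) for u in (232,255)])
for v in (240,250,260,270): print(v,''.join('R' if masks(r)["red"][v,u] else ('w' if h[v,u,2]>130 and h[v,u,1]<60 else ('g' if h[v,u,1]>100 and 60<h[v,u,0]<95 else 'k')) for u in range(205,305,2)))
E
```

```text
[ 0.92181311  0.36322894 -0.2584599 ] [ 0.01060785 -0.20915743 -0.0258519 ]
[ 220  218   70   66 2270] [255.4 244.3]
150 [(27, 27, 29), (60, 59, 62)]
156 [(30, 31, 31), (55, 55, 57)]
162 [(29, 28, 31), (28, 28, 31)]
168 [(29, 29, 30), (29, 27, 28)]
174 [(29, 27, 28), (30, 29, 29)]
180 [(28, 28, 29), (112, 114, 119)]
186 [(111, 112, 116), (155, 158, 161)]
192 [(130, 132, 135), (232, 235, 236)]
198 [(230, 233, 233), (27, 27, 29)]
204 [(82, 84, 85), (194, 154, 80)]
210 [(36, 30, 28), (36, 35, 37)]
216 [(28, 29, 30), (28, 26, 28)]
222 [(28, 28, 29), (202, 47, 43)]
228 [(184, 42, 39), (209, 49, 44)]
234 [(201, 47, 42), (249, 69, 62)]
240 [(248, 65, 60), (240, 64, 59)]
246 [(248, 65, 60), (81, 81, 86)]
252 [(245, 62, 58), (92, 92, 96)]
258 [(228, 84, 81), (211, 213, 213)]
264 [(228, 128, 126), (214, 215, 215)]
270 [(209, 178, 178), (226, 227, 226)]
276 [(198, 192, 191), (234, 235, 235)]
282 [(197, 199, 199), (242, 243, 243)]
288 [(192, 200, 198), (252, 252, 252)]
294 [(113, 219, 190), (250, 250, 250)]
240 kwwwwwwkkRRRRRRRRRRRRRRRRRRRRRRRRRRRRRRRRkkkwwwwwk
250 wwwwwkkkRRRRRRRRwwwwwwkkkkkwwwwwwwRRRRRRRRkkkwwwww
260 wwwwkkkkRRRRRRwwwwwwwwwwwwwwwwwwwwRRRRRRRRkkkkwwww
270 wwwkkkkkRRRRRkwwwwwwwwwwwwwwwwwwwwwRRRRRRRkkkkkkww
```

The retainer is on the shaft and hasn't shifted in the grip. I keep feeling downward.

Emit:
carry_out:
  moves: "0 0 1 0 0 0 28;0 0 2 0 0 0 28;0 0 2 0 0 0 28"

```text
time: 28.65
ee_pos: [0.5173, 0.1096, 0.0871]
tcp_rot: [180.0, 0.0, -180.0]
wrist_force: [-1.5, -0.4, 5.9]
opening: 0.0333
grasp_force: 60.5
```

Emit:
carry_out:
  moves: "0 0 0.7 0 0 0 28;0 0 1.4 0 0 0 28;0 0 1.4 0 0 0 28"

```text
time: 28.95
ee_pos: [0.5174, 0.1097, 0.0863]
tcp_rot: [180.0, 0.1, -180.0]
wrist_force: [-1.9, -0.4, 10.5]
opening: 0.033
grasp_force: 61.0
```

Emit:
carry_out:
  moves: "0 0 0.7 0 0 0 28;0 0 1.2 0 0 0 28;0 0 1.2 0 0 0 28"

```text
time: 29.25
ee_pos: [0.5175, 0.1097, 0.0857]
tcp_rot: [180.0, 0.1, -180.0]
wrist_force: [-4.3, -0.7, 14.5]
opening: 0.0331
grasp_force: 61.4
```

Emit:
carry_out:
  moves: "0 0 0.6 0 0 0 28;0 0 1 0 0 0 28;0 0 1 0 0 0 28"

```text
time: 29.55
ee_pos: [0.5177, 0.1097, 0.0851]
tcp_rot: [180.0, 0.2, -180.0]
wrist_force: [-4.5, 0.1, 18.1]
opening: 0.0328
grasp_force: 61.7
```

Emit:
carry_out:
  moves: "0 0 0 0 0 0 56;0 0 0 0 0 0 56;0 0 0 0 0 0 56;0 0 0 0 0 0 56;0 0 -40 0 0 0 56;0 0 -80 0 0 0 56;60 0 -120 0 0 0 56;150 -60 -130 0 0 0 56;150 -60 -130 0 0 0 56;150 -60 -130 0 0 0 56;150 -60 -130 0 0 0 56;150 -60 -130 0 0 0 56"

```text
time: 30.75
ee_pos: [0.3674, 0.0495, 0.2129]
tcp_rot: [180.0, 0.1, 180.0]
wrist_force: [0.6, 0.2, -0.7]
opening: 0.0562
grasp_force: 0.0
```

```bash
python3 - <<'E'
from h import *
o=bot.get_obs();print(o["time"],o["ee_pos"],o["wrist_force"])
c=cam("wrist");s=cam("side")
for n,cc in (("w",c),("s",s)):
    u,v=proj(cc,[.5175,.109,.065]).astype(int);print(n,u,v)
    for z in(.036,.058,.066,.081,.106): print(z,proj(cc,[.5175,.109,z]).round(1))
    for k in("red","brass"):
        for t,q in blobs(masks(cc["img"])[k],8):
            if abs(q[0]-u)<60 and abs(q[1]-v)<60: print(n,k,t,q.round(1))
    for uu in (u-8,u,u+8): print(uu,[(vv,)+tuple(int(x) for x in cc["img"][vv,uu]) for vv in range(v-26,v+30,2 if n=="s" else 4)])
E
```

```text
30.75 [0.36738856 0.04947758 0.21292986] [ 0.64537974  0.24413074 -0.67195815]
w 308 315
0.036 [304.4 297.9]
0.058 [307.5 310.7]
0.066 [308.8 315.7]
0.081 [311.2 325.8]
0.106 [315.8 344.8]
w red [294 302  30  34 480] [305.4 314.2]
w brass [291 286  23  14 165] [301.8 291.2]
300 [(289, 163, 127, 64), (293, 162, 127, 64), (297, 18, 16, 15), (301, 30, 30, 32), (305, 120, 28, 26), (309, 150, 31, 29), (313, 162, 33, 31), (317, 254, 74, 66), (321, 241, 57, 52), (325, 240, 58, 53), (329, 255, 89, 81), (333, 254, 104, 89), (337, 57, 191, 153), (341, 56, 190, 153)]
308 [(289, 166, 128, 64), (293, 113, 86, 45), (297, 27, 26, 28), (301, 68, 27, 28), (305, 157, 31, 29), (309, 168, 35, 33), (313, 255, 93, 84), (317, 170, 145, 144), (321, 167, 168, 168), (325, 165, 167, 167), (329, 162, 163, 163), (333, 161, 163, 162), (337, 188, 189, 189), (341, 203, 205, 204)]
316 [(289, 26, 27, 26), (293, 26, 26, 25), (297, 27, 27, 27), (301, 34, 24, 26), (305, 143, 34, 32), (309, 180, 40, 37), (313, 255, 94, 86), (317, 191, 163, 162), (321, 139, 140, 140), (325, 147, 149, 150), (329, 170, 172, 172), (333, 198,
[... 1285 characters left out ...]
146, 149), (208, 72, 72, 78), (210, 44, 46, 48), (212, 31, 25, 32), (214, 33, 32, 38), (216, 26, 30, 31), (218, 18, 18, 22)]
233 [(164, 31, 147, 122), (166, 29, 146, 121), (168, 32, 147, 123), (170, 35, 148, 125), (172, 34, 148, 126), (174, 30, 147, 124), (176, 33, 148, 125), (178, 30, 147, 124), (180, 33, 148, 125), (182, 27, 146, 124), (184, 37, 147, 125), (186, 60, 153, 129), (188, 37, 90, 77), (190, 29, 50, 44), (192, 31, 35, 38), (194, 23, 20, 20), (196, 151, 154, 155), (198, 123, 127, 132), (200, 114, 118, 123), (202, 141, 145, 147), (204, 123, 125, 128), (206, 85, 85, 91), (208, 52, 51, 57), (210, 33, 32, 35), (212, 32, 32, 36), (214, 31, 31, 34), (216, 20, 25, 27), (218, 27, 29, 27)]
```

The side and wrist pixels show an unbroken stack: bearing, brass, black, red. Its height matches the felt contacts.

```bash
python3 -c "
from workcell import bot
print(bot.job_done())"
```

```text
the job is handed in; nothing more can be done
None
```

I fitted the brass spacer, the black washer and the red retainer onto the shaft in that order, pressed each home by feel with no more than about 18 N, left everything else where it was, and handed the job in at about 31 s; no verdict came back.

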